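# Roll the stopper strips home on the vial rack

## Task

Press the two blue stopper strips of the vial rack fully home by rolling the wooden roller over them with the fingertips pressing firmly on top of it (about 15 N, never more than 28 N), from the end where it lies to the red line at the other end; hold it pressed on the line for about a second, then let go so that it lies still and square on the line. Keep the roller down on the rack, do not let the robot touch the rack or the strips itself, and leave the vials and the tumbler beside the rack alone.

Things in the scene. Friction and masses are not known exactly. Their poses are not given: they have to be found in the camera images.
- rack: White plastic vial rack, fixed to the bench, 180 x 170 mm (x by y), its flat top face 45 mm above the bench. Origin: centre of its underside, at bench height. Its +x axis is the rolling direction, from the end where the roller starts to the end with the red line; z is up.
- mark (a point): Middle of the red line, 4 mm wide, painted across the whole width of the rack's top face at x = +58 mm of the rack, 45 mm above the bench (32 mm short of the rack's far end). Axes as the rack's.
- roller: Loose cylinder of pale wood, 84 mm diameter, 130 mm long (too big to grasp), 0.36 to 0.54 kg, lying across the rack's near end. Origin: its centre, 42 mm above the rack's top face. y: the cylinder's axis; x, z turn as it rolls. Nothing fences it in. Slight rolling resistance holds it where it is gently let go. Fingertips pressed on its top grip by friction and roll it half as far as they move.
- strip1 (a joint): First stopper strip met by the roller: blue bar 12 mm wide (x), 110 mm long, at x = -12 mm of the rack. 0 m: stands 4.5 mm proud of the rack's top face; 0.004 m: fully home, 0.5 mm proud. It moves straight down, stiffly: it yields only to more than about 14 N on it and stays where it is left; the roller's own weight does not move it.
- strip2 (a joint): Second stopper strip, as the first, at x = +24 mm of the rack. 0 m proud, 0.004 m fully home.
- vial_a: Small glass vial with white cap, 32 mm in diameter, 56 mm tall, standing on the bench beside the rack on its +y side. Origin: centre of its underside. To be left alone.
- vial_b: A second such vial, standing near the first. To be left alone.
- tumbler: Dark blue tumbler, 84 mm in diameter, 169 mm tall, standing on the bench beside the rack on its -y side. Origin: centre of its underside. To be left alone.
There are look-alikes about, which are no part of the job. There is more than one size of the roller; the one meant has the size given above.

How it is judged:
By the outcome, as a careful person would: the job done as asked, in the order asked, and still so for the second after the job is handed in, with the robot touching nothing.
It also fails if it takes over 67 s, if anything falls off the work surface, if the arm or the gripper's body presses on something with over 40 N, if the wrist force passes 120 N, or if a joint passes its speed limit or range.

## Robot

A 6-joint arm with a two-finger parallel gripper is mounted at the origin on the work surface. World frame = base frame: x ahead of the robot, y to its left, z up, the work surface at z = 0. Lengths are in m, angles in rad, forces in N, time in s.
With the tool pointing down it reaches from about 0.425 to 0.95 m from the base axis. Payload 3.5 kg.
Tool frame: the origin (TCP) lies on the centre line of the jaws, within the pads' length; the fingertips stand 8 mm ahead of it and the grasp point (between the pads) lies 11 mm behind it; z points along the fingers, y is the line along which they close (so a half turn about z gives the same grasp; the last joint's range is limited). The gripper opens to 85 mm and grips with 20 to 120 N. Pads are 22 mm wide; open, the fingers measure 114 mm over their backs; the gripper's body (76 mm by 85 mm) begins 54 mm behind the grasp point. The pads swing forward as they close: fully open they stand 13 mm farther back than shut.
Start: joints at [1.191, 0.286, 1.577, -0, 1.279, -0.15], TCP at [0.154, 0.657, 0.239] pointing down, gripper open.
Joint ranges: [-2.77, 2.77], [-0.9, 2.22], [0.21, 2.48], [-1.53, 4.67], [0.24, 2.81], [-2.84, 2.84]. Speed limits (rad/s): [2.79, 2.79, 3.14, 3.14, 3.14, 3.14].

## Interface

Orientations are given as a unit quaternion [x, y, z, w].
In Python, from plant import ctrl gives the robot as it stands. The module is installed in compiled form; this text tells all that it offers.
- The arm moves only by the tool send_rows, never from a script. Its argument "steps" is a list of rows, each a list of 5 numbers: the shift along the tool's x, y, z in m, then the turn about the tool's z in degrees, then the opening, from -1 (shut) to 1 (fully open). A call has 1 to 12 rows; each row is the pose to reach, as a shift and turn from the pose commanded when the call began, along the tool's axes at that moment; what a row does not reach only later rows make up. A row lasts 1/10 s, in which the tool goes at most 50 mm and 8.59 degrees, less where a joint would pass 70% of its speed; a pose out of reach is approached as far as the arm can. A call with a gripper value outside its range is refused whole. The fingers move at their own pace and stop on an object; "squeeze" is the grip in N (left out, the last holds). Time passes only in rows, so rows that repeat a pose let the fingers close. It gives the time, the measured TCP pose, the force, the opening and the grip force at its end, in the units of the state.
- ctrl.get_state(): the state, without advancing time (a new reading comes with each control period).
- ctrl.read_camera(name): name is "scene" or "side" or "wrist"; returns the picture (384x512x3 uint8, red, green, blue); there is no depth.
- ctrl.calibration(name): a dict with "intrinsics" (3x3 intrinsics, pixels), "k1" (the pictures are not rectified: a ray, as slopes to the right and down, at radius r is drawn at 1 + k1 r^2 times it, then the intrinsics apply), "extrinsics" (4x4, takes a point from world to camera coordinates); the wrist camera has in their place "tool_from_camera" (4x4, takes a point from camera to tool coordinates, whose origin is the TCP and whose axes are the flange's). Camera axes: x right, y up, looking along -z (the intrinsics and any distortion apply to the point x, -y, -z); pixel columns grow to the right and rows downward; lengths in m; the calibration is good to about 2 mm. A picture is of the moment at which its call begins: read the wrist's pose just before it. calibration takes no time and is no camera call.
- ctrl.sign_off(): hands the job in; it is judged then, once.
The state is a dict: "time": time; "qpos": joint angles; "dq": joint speeds; "joint_efforts": joint torques, N m; "eef_pos": TCP position; "tcp_rot": TCP orientation; "contact_force": force on the tool from outside, world axes, zero at the start; "wrist_torque": the same for the moment, N m; "opening": opening from 0.0 (shut) to 1.0 (fully open); "finger_force": force on a finger pad.
Only numpy, scipy, OpenCV 4.12 (cv2) and the standard library are available. Lean on these libraries where they do the work, as an engineer would, in place of code of your own. Each camera call takes 0.05 s, during which the arm holds its last target. There are 200 camera calls.

## Working session

There is one attempt and no reset: what is moved stays moved. The work goes in short steps, Python scripts to look and compute and a tool call to move; the robot and the scene stay as the last step left them, time stands still between calls to the robot, and variables do not carry over. Pictures are saved under pics/ and viewed, at most 10 in all, crops included, and the job is handed in when it is done.

Besides the shell and the picture viewer there is one more tool, called as name(argument=value, ...) on one line, values as JSON. send_rows: Moves the arm, as the interface text tells. Its arguments: {"type":"object","properties":{"steps":{"type":"array","items":{"type":"array","items":{"type":"number"}}},"squeeze":{"type":"number"}},"required":["steps"]}

```bash
mkdir -p pics; cat > h.py <<'E'
import numpy as np, cv2
from plant import ctrl
from scipy.spatial.transform import Rotation as R
def cam(name,st=None):
    c=ctrl.calibration(name); K=np.array(c["intrinsics"]); k1=c["k1"]
    if "extrinsics" in c: E=np.array(c["extrinsics"])
    else:
        st=st or ctrl.get_state(); T=np.eye(4); T[:3,:3]=R.from_quat(st["tcp_rot"]).as_matrix(); T[:3,3]=st["eef_pos"]
        E=np.linalg.inv(T@np.array(c["tool_from_camera"]))
    return K,k1,E
def ray(C,u,v):
    K,k1,E=C
    d=np.array([(u-K[0,2])/K[0,0],(v-K[1,2])/K[1,1]]); s=d.copy()
    for _ in range(20): s=d/(1+k1*(s@s))
    W=np.linalg.inv(E); return W[:3,3],W[:3,:3]@np.array([s[0],-s[1],-1])
def onz(C,u,v,z):
    o,d=ray(C,u,v); return o+d*(z-o[2])/d[2]
def proj(C,p):
    K,k1,E=C; q=E[:3,:3]@np.asarray(p)+E[:3,3]; s=np.array([q[0],-q[1]])/-q[2]; s=s*(1+k1*(s@s))
    return s[0]*K[0,0]+K[0,2],s[1]*K[1,1]+K[1,2]
def shot(name,f):
    im=ctrl.read_camera(name); cv2.imwrite("pics/"+f,im[:,:,::-1]); return im
E
python3 - <<'E'
from h import *
print(ctrl.get_state())
for n in("scene","side"):
    shot(n,n+"0.png"); C=cam(n); print(n,np.linalg.inv(C[2])[:3,3].round(3))
E
```

```text
{'time': 0.0, 'qpos': array([ 1.19098977e+00,  2.87190155e-01,  1.57818546e+00, -9.71907425e-06,
        1.27860120e+00, -1.50029742e-01]), 'dq': array([-0.000287  , -0.00222864, -0.00074085, -0.00029908, -0.00042394,
       -0.00095299]), 'joint_efforts': array([ 3.80170904e-04, -4.05979049e+01, -2.92629468e+01, -1.04587959e-04,
        5.89477466e-03, -4.08975520e-07]), 'eef_pos': array([0.15349015, 0.65665723, 0.23792625]), 'tcp_rot': array([ 1.14634354e-01,  9.93407038e-01, -1.15170820e-03, -3.07632263e-04]), 'contact_force': array([ 0.0884838 ,  0.20173754, -0.15611402]), 'wrist_torque': array([-0.05230773, -0.04807987,  0.01682405]), 'finger_force': 0.0, 'opening': 0.9999352888035121}
scene [0.947 0.47  0.775]
side [ 0.1   -0.439  0.506]
```

View pics/scene0.png

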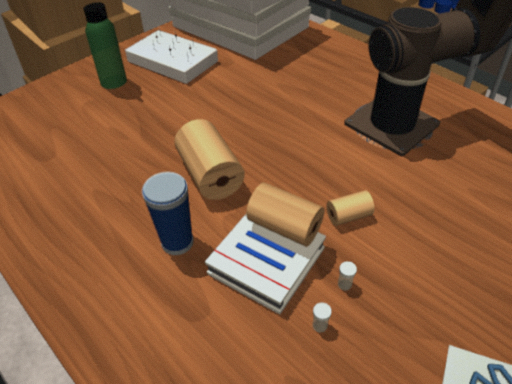

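View pics/side0.png

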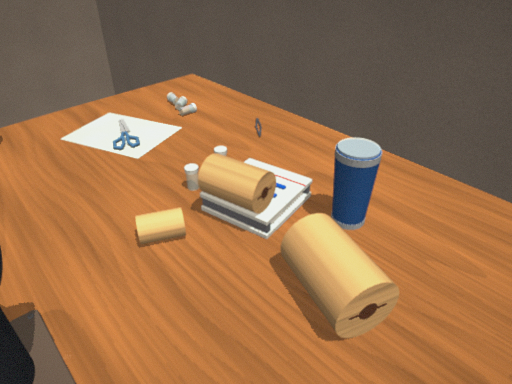

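The scene view shows the roller at (285,213) on the rack, the blue strips at about (270,243) and (260,257), and the red line from (220,246) to (290,288). The tumbler is at (170,215) and the vials at (347,275) and (321,317).

```bash
python3 - <<'E'
from h import *
im=cv2.imread("pics/scene0.png"); C=cam("scene"); hsv=cv2.cvtColor(im,cv2.COLOR_BGR2HSV)
def roi(m,x0,y0,x1,y1):
    o=np.zeros_like(m); o[y0:y1,x0:x1]=m[y0:y1,x0:x1]; return o
b,g,r=[im[:,:,i].astype(int) for i in range(3)]
red=roi(((r>130)&(g<110)&(b-g>-15)&(r-b>60)).astype('u1'),205,235,305,300)
blue=roi(((b>r+50)&(b>90)).astype('u1'),225,220,310,280)
def line(m,z,name):
    v,u=np.nonzero(m); P=np.array([onz(C,a,c,z)[:2] for a,c in zip(u,v)])
    c=P.mean(0); w=np.linalg.svd(P-c)[2][0]; t=(P-c)@w; mid=c+w*(t.max()+t.min())/2
    print(name,len(P),mid.round(4),"len",np.ptp(t).round(4),"dir",np.degrees(np.arctan2(w[1],w[0]))%180); return mid,w
n,l,s,_=cv2.connectedComponentsWithStats(red); k=1+np.argmax(s[1:,4]); line(red,0.045,"red")
n,l,s,_=cv2.connectedComponentsWithStats(blue)
for k in range(1,n):
    if s[k,4]>20: line((l==k).astype('u1'),0.049,"blue")
# roller outline: wood in scene & side
for nm,box in(("scene",(240,175,330,250)),("side",(190,145,280,220))):
    I=cv2.imread(f"pics/{nm}0.png"); x0,y0,x1,y1=box
    cv2.imwrite(f"pics/c_{nm}.png",cv2.resize(I[y0:y1,x0:x1],None,fx=4.2,fy=4.2,interpolation=cv2.INTER_CUBIC))
a=cv2.imread("pics/c_scene.png");b=cv2.imread("pics/c_side.png"); cv2.imwrite("pics/both.png",np.vstack([cv2.resize(a,(375,300)),cv2.resize(b,(375,300))]))
E
```

```text
red 76 [0.6192 0.0918] len 0.1696 dir 103.18161588202497
blue 275 [0.5521 0.0761] len 0.1085 dir 102.9641300601766
blue 285 [0.5871 0.0844] len 0.1085 dir 103.4572278421887
```

View pics/both.png

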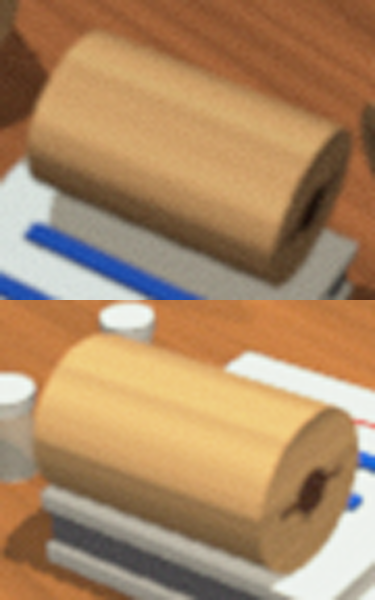

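```bash
python3 - <<'E'
from h import *
m=np.array([.6192,.0918]); a=np.radians(13.2); ex=np.array([np.cos(a),np.sin(a)]); ey=np.array([-ex[1],ex[0]])
A=onz(cam("side"),265.1,191.1,.087)[:2]; B=onz(cam("scene"),315.6,224.2,.087)[:2]
print(A,B,np.linalg.norm(B-A),"axis",np.degrees(np.arctan2(*(B-A)[::-1])))
c=(A+B)/2; print("centre",c,"rack xy",(c-m)@ex+.058,(c-m)@ey, [(((p-m)@ex+.058).round(4),((p-m)@ey).round(4)) for p in (A,B)])
# tumbler top, vials caps
C=cam("scene")
for n,u,v,z in(("tumb",166,187,.169),("va",347,268,.056),("vb",321,311,.056)):
    p=onz(C,u,v,z)[:2]; print(n,p,(p-m)@ex+.058,(p-m)@ey)
s=ctrl.get_state(); T=R.from_quat(s["tcp_rot"]).as_matrix(); print(s["eef_pos"],T.round(3))
for t in (c,):
    d=np.array([*t,.20])-s["eef_pos"]; print("shift",T.T@d)
ty=np.degrees(np.arctan2(T[1,1],T[0,1])); print("tool y heading",ty,"want 103.2 mod 180")
E
```

```text
[0.5190932  0.00666155] [0.47731622 0.1281212 ] 0.12844360961604526 axis 108.98104875363883
centre [0.49820471 0.06739138] rack xy -0.06537219424100948 0.003865658656235019 [(np.float64(-0.0589), np.float64(-0.06)), (np.float64(-0.0718), np.float64(0.0678))]
tumb [ 0.66073534 -0.08620325] 0.05779073741300069 -0.18278483560860803
va [0.49542036 0.22453556] -0.03219896639567416 0.1574937288580838
vb [0.59825856 0.24891246] 0.07348862664194698 0.15774337336950353
[0.15351612 0.65670943 0.23805188] [[-0.974  0.228 -0.001]
 [ 0.228  0.974 -0.002]
 [ 0.    -0.002 -1.   ]]
shift [-0.46988275 -0.49522396  0.03895346]
tool y heading 76.83285467415584 want 103.2 mod 180
```

send_rows(steps=[[-0.47, -0.495, -0.02, -29, 0.6], [-0.47, -0.495, -0.02, -29, 0.6], [-0.47, -0.495, -0.02, -29, 0.6], [-0.47, -0.495, -0.02, -29, 0.6], [-0.47, -0.495, -0.02, -29, 0.6], [-0.47, -0.495, -0.02, -29, 0.6], [-0.47, -0.495, -0.02, -29, 0.6], [-0.47, -0.495, -0.02, -29, 0.6], [-0.47, -0.495, -0.02, -29, 0.6], [-0.47, -0.495, -0.02, -29, 0.6], [-0.47, -0.495, -0.02, -29, 0.6], [-0.47, -0.495, -0.02, -29, 0.6]])

```text
time: 1.3
eef_pos: [0.4565, 0.1388, 0.2567]
tcp_rot: [-0.138, 0.99, 0.0, 0.0]
contact_force: [0.3, 1.0, -0.2]
opening: 0.8
finger_force: 0.0
```

send_rows(steps=[[-0.01, -0.04, 0, 0, 0.6], [-0.021, -0.081, 0, 0, 0.6], [-0.021, -0.081, 0, 0, 0.6], [-0.021, -0.081, 0, 0, 0.6]])

```text
time: 1.7
eef_pos: [0.4983, 0.068, 0.2562]
tcp_rot: [-0.137, 0.991, 0.0, -0.001]
contact_force: [-0.3, 1.4, -0.0]
opening: 0.797
finger_force: 0.0
```

```bash
python3 - <<'E'
from h import *
s=ctrl.get_state(); print(s["eef_pos"],s["tcp_rot"]); c=cam("wrist",s); print(np.array(ctrl.calibration("wrist")["tool_from_camera"]).round(3))
np.savez("w1.npz",p=s["eef_pos"],q=s["tcp_rot"]); shot("wrist","w1.png")
print([proj(c,[.498,.067,.129]),proj(c,[.6192,.0918,.045])])
E
```

```text
[0.49826218 0.0679801  0.25622226] [-1.36631856e-01  9.90621523e-01  3.94298869e-04 -7.60053264e-04]
[[-0.001  0.957  0.289  0.073]
 [ 1.     0.001  0.001  0.   ]
 [ 0.001  0.289 -0.957 -0.133]
 [ 0.     0.     0.     1.   ]]
[(np.float64(252.6752575098799), np.float64(187.89460991186178)), (np.float64(245.77503337320718), np.float64(267.1883682423228))]
```

View pics/w1.png

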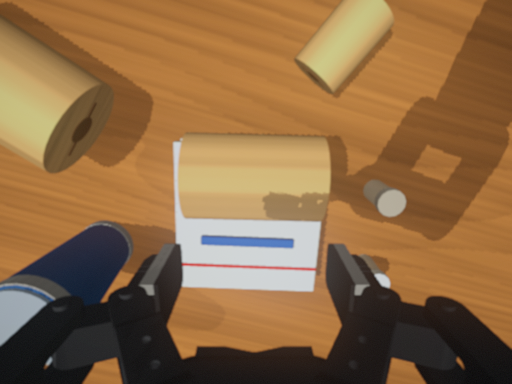

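The wrist view shows the roller at (180–328, 133–220), nearly square with the red line from (182,264) to (316,268). The tumbler is clear to the left.

```bash
cat > meas.py <<'E'
from h import *
M=np.array([.6192,.0918]); A0=np.radians(13.2); ex=np.array([np.cos(A0),np.sin(A0)]); ey=np.array([-ex[1],ex[0]])
def rk(p): p=np.asarray(p)[:2]; return ((p-M)@ex+.058).round(4),((p-M)@ey).round(4)
def roller(im,C,cols,r0,r1):
    """im RGB; wood mask largest comp inside rows; returns axis heading, centre"""
    hsv=cv2.cvtColor(im,cv2.COLOR_RGB2HSV); f=im.astype(int)
    m=((hsv[:,:,0]>=12)&(hsv[:,:,0]<30)&(hsv[:,:,1]>60)&(hsv[:,:,2]>100)).astype('u1'); m[:r0]=0;m[r1:]=0
    m=cv2.morphologyEx(m,cv2.MORPH_OPEN,np.ones((3,3),'u1'))
    us=np.arange(*cols,3); top=[];bot=[]
    for u in us:
        v=np.nonzero(m[:,u])[0]; top.append(v.min()-.5); bot.append(v.max()+.5)
    N=[]; 
    for e in(top,bot):
        D=np.array([ray(C,u,v)[1] for u,v in zip(us,e)]); n=np.linalg.svd(D)[2][2]; 
        res=D@n; k=abs(res-np.median(res))<2.5*np.median(abs(res-np.median(res)))+1e-4; n=np.linalg.svd(D[k])[2][2]; N.append(n)
    o=ray(C,256,192)[0]; ax=np.cross(N[0],N[1]); ax/=np.linalg.norm(ax)
    if ax[1]<0: ax=-ax
    P=[onz(C,us[len(us)//2],np.median(e),.087) for e in(top,bot)]
    ins=(P[0]+P[1])/2-o
    N=[n*np.sign(n@ins) for n in N]           # inward normals: n.(c-o)=R
    # solve c along mid: two planes + z=.087
    c=np.linalg.solve(np.array([N[0],N[1],[0,0,1]]),[.042,.042,.087-o[2]])+o if 1 else 0
    return ax,c,m,np.array(top),np.array(bot)
def redline(im,C):
    r,g,b=[im[:,:,i].astype(int) for i in range(3)]
    m=(r>130)&(g<90)&(b<110)&(r-b>60)&(b-g>-10); return m
E
python3 - <<'E'
from meas import *
d=np.load("w1.npz"); C=cam("wrist",dict(eef_pos=d["p"],tcp_rot=d["q"])); im=cv2.imread("pics/w1.png")[:,:,::-1].copy()
ax,c,m,t,b=roller(im,C,(192,258),125,228); print("axis",ax.round(4),np.degrees(np.arctan2(ax[1],ax[0])),"c",c.round(4),rk(c)); print(t,b)
o,dd=ray(C,180,178); 
for u in(180,329): p=onz(C,u,178,.095); print("end",rk(p))
m=redline(im,C); m[:255]=0; m[280:]=0; v,u=np.nonzero(m); P=np.array([onz(C,a,e,.045)[:2] for a,e in zip(u,v)])
q=P.mean(0); w=np.linalg.svd(P-q)[2][0]; tt=(P-q)@w; print("red",len(P),q+w*(tt.max()+tt.min())/2,np.ptp(tt),np.degrees(np.arctan2(w[1],w[0]))%180)
E
```

```text
axis [-0.2742  0.958   0.0837] 105.96910421308476 c [ 0.5628 -0.1933  0.087 ] (np.float64(-0.062), np.float64(-0.2647))
[124.5 124.5 124.5 124.5 124.5 124.5 124.5 124.5 124.5 124.5 124.5 124.5
 124.5 124.5 124.5 124.5 124.5 124.5 124.5 124.5 124.5 124.5] [217.5 217.5 217.5 217.5 217.5 217.5 217.5 217.5 218.5 218.5 218.5 218.5
 218.5 218.5 218.5 218.5 218.5 218.5 218.5 218.5 218.5 219.5]
end (np.float64(-0.0631), np.float64(-0.0659))
end (np.float64(-0.0691), np.float64(0.0762))
red 19 [0.63144296 0.03439925] 0.03761490926778514 102.97405877302127
```

```bash
cat > meas2.py <<'E'
from meas import *
def edge(ch,us,r0,r1):
    g=cv2.GaussianBlur(ch.astype(np.float32),(5,3),0); e=[]
    for u in us:
        d=abs(np.diff(g[r0:r1,u])); k=int(d.argmax()); k=min(max(k,1),len(d)-2)
        a,b,c=d[k-1:k+2]; e.append(r0+k+.5+.5*(a-c)/(a-2*b+c+1e-9))
    e=np.array(e); f=np.polyfit(us,e,1); 
    for _ in range(4):
        r=e-np.polyval(f,us); k=abs(r)<=max(.5,2*np.median(abs(r))); f=np.polyfit(us[k],e[k],1)
    return np.polyval(f,us)
def plane(C,us,vs):
    D=np.array([ray(C,u,v)[1] for u,v in zip(us,vs)]); return np.linalg.svd(D)[2][2]
def meas(im,C,cols,tr,br,rr,zc=.087):
    us=np.arange(*cols,2); sat=cv2.cvtColor(im,cv2.COLOR_RGB2HSV)[:,:,1]
    t=edge(im[:,:,1],us,*tr); b=edge(sat,us,*br); o=ray(C,256,192)[0]
    N=[plane(C,us,t),plane(C,us,b)]; k=len(us)//2
    ins=(onz(C,us[k],t[k],zc)+onz(C,us[k],b[k],zc))/2-o; N=[n*np.sign(n@ins) for n in N]
    u=np.cross(*N); u/=np.linalg.norm(u); u*=np.sign(u[1])
    # point on axis: distance R from both planes, at z=zc using horizontal axis dir is ill-posed -> take point nearest ray through mid
    c=np.linalg.lstsq(np.array([N[0],N[1],u]),[.042,.042,ins@u],rcond=None)[0]+o
    print("t",t[[0,-1]].round(2),"b",b[[0,-1]].round(2),"axis",u.round(3),"head",np.degrees(np.arctan2(u[1],u[0])).round(2),"c",c.round(4),"rack",rk(c))
    for z,e,n in((.10,t,"t"),(.07,b,"b")):
        P=np.array([onz(C,a,v,z)[:2] for a,v in zip(us,e)]); w=P[-1]-P[0]; print(n,"head",np.degrees(np.arctan2(w[1],w[0])).round(2),rk(P.mean(0)))
    if rr:
        r=edge(im[:,:,1].astype(int)-im[:,:,0],us,*rr) if 0 else None
        x=(im[:,:,0].astype(float)-im[:,:,1]); 
        vs=np.array([ (np.arange(*rr)*(y:=np.clip(x[rr[0]:rr[1],a]-20,0,None)+1e-6)).sum()/y.sum() for a in us]); f=np.polyfit(us,vs,1); vs=np.polyval(f,us)
        P=np.array([onz(C,a,v,.045)[:2] for a,v in zip(us,vs)]); w=P[-1]-P[0]; print("red head",np.degrees(np.arctan2(w[1],w[0])).round(2),rk(P.mean(0)),vs[[0,-1]])
    return c,u
E
python3 - <<'E'
from meas2 import *
d=np.load("w1.npz"); C=cam("wrist",dict(eef_pos=d["p"],tcp_rot=d["q"])); im=cv2.imread("pics/w1.png")[:,:,::-1].copy()
meas(im,C,(195,312),(127,143),(208,228),(258,275))
E
```

```text
t [134.33 137.02] b [217.64 220.32] axis [-0.248  0.969  0.007] head 104.37 c [0.5019 0.0683 0.0748] rack (np.float64(-0.0615), np.float64(0.0039))
t head 104.33 (np.float64(-0.1065), np.float64(0.0021))
b head 104.22 (np.float64(-0.0147), np.float64(0.0058))
red head 103.17 (np.float64(0.0569), np.float64(0.0088)) [264.40272819 268.84397399]
```

send_rows(steps=[[0.006, 0, 0.03, 1.5, 0.6], [0.006, 0, 0.06, 1.5, 0.6], [0.006, 0, 0.09, 1.5, 0.6], [0.006, 0, 0.105, 1.5, 0.6], [0.006, 0, 0.11, 1.5, 0.6], [0.006, 0, 0.11, 1.5, 0.6], [0.006, 0, 0.11, 1.5, 0.6]])

```text
time: 2.45
eef_pos: [0.4932, 0.0676, 0.1481]
tcp_rot: [-0.125, 0.992, -0.0, 0.001]
contact_force: [0.1, 0.1, 0.6]
opening: 0.801
finger_force: 0.0
```

send_rows(steps=[[0, 0, 0.004, 0, 0.6], [0, 0, 0.008, 0, 0.6], [0, 0, 0.01, 0, 0.6], [0, 0, 0.01, 0, 0.6]])

```text
time: 2.85
eef_pos: [0.4924, 0.0669, 0.1365]
tcp_rot: [-0.125, 0.992, 0.0, -0.0]
contact_force: [-1.0, 0.4, 0.2]
opening: 0.8
finger_force: 0.0
```

send_rows(steps=[[0, 0, 0.001, 0, 0.6], [0, 0, 0.002, 0, 0.6], [0, 0, 0.003, 0, 0.6], [0, 0, 0.003, 0, 0.6]])

```text
time: 3.25
eef_pos: [0.4926, 0.0669, 0.1337]
tcp_rot: [-0.125, 0.992, 0.0, -0.0]
contact_force: [0.8, -0.5, 0.2]
opening: 0.8
finger_force: 0.0
```

send_rows(steps=[[0, 0, 0.001, 0, 0.6], [0, 0, 0.002, 0, 0.6], [0, 0, 0.002, 0, 0.6]])

```text
time: 3.55
eef_pos: [0.4925, 0.0669, 0.1317]
tcp_rot: [-0.125, 0.992, 0.0, -0.0]
contact_force: [-0.6, 0.2, -0.6]
opening: 0.803
finger_force: 0.0
```

send_rows(steps=[[0, 0, 0.001, 0, 0.6], [0, 0, 0.002, 0, 0.6], [0, 0, 0.002, 0, 0.6]])

```text
time: 3.85
eef_pos: [0.4927, 0.0669, 0.1299]
tcp_rot: [-0.125, 0.992, 0.0, 0.0]
contact_force: [0.1, 0.2, -0.3]
opening: 0.802
finger_force: 0.0
```

send_rows(steps=[[0, 0, 0.001, 0, 0.6], [0, 0, 0.002, 0, 0.6], [0, 0, 0.002, 0, 0.6]])

```text
time: 4.15
eef_pos: [0.4942, 0.0672, 0.1297]
tcp_rot: [-0.125, 0.992, 0.0, 0.002]
contact_force: [-0.8, 1.0, 5.9]
opening: 0.799
finger_force: 3.0
```

send_rows(steps=[[0, 0, 0.001, 0, 0.6], [0, 0, 0.002, 0, 0.6], [0, 0, 0.003, 0, 0.6], [0, 0, 0.003, 0, 0.6]])

```text
time: 4.55
eef_pos: [0.4964, 0.0678, 0.1295]
tcp_rot: [-0.125, 0.992, 0.0, 0.005]
contact_force: [-0.0, 3.6, 14.4]
opening: 0.8
finger_force: 7.2
```

send_rows(steps=[[-0.003, 0, 0.0005, 0, 0.6], [-0.007, 0, 0.0005, 0, 0.6], [-0.011, 0, 0.0005, 0, 0.6], [-0.015, 0, 0.0005, 0, 0.6], [-0.019, 0, 0.0005, 0, 0.6], [-0.023, 0, 0.0005, 0, 0.6], [-0.027, 0, 0.0005, 0, 0.6], [-0.031, 0, 0.0005, 0, 0.6], [-0.034, 0, 0.0005, 0, 0.6], [-0.034, 0, 0.0005, 0, 0.6]])

```text
time: 5.55
eef_pos: [0.5296, 0.0761, 0.129]
tcp_rot: [-0.125, 0.992, 0.0, 0.005]
contact_force: [0.7, 3.2, 12.6]
opening: 0.801
finger_force: 6.5
```

send_rows(steps=[[-0.001, 0, -0.001, 0, 0.6], [-0.002, 0, -0.003, 0, 0.6], [-0.004, 0, -0.005, 0, 0.6], [-0.004, 0, -0.01, 0, 0.6], [0.005, 0, -0.025, 0, 0.6], [0.016, 0, -0.03, 0, 0.6], [0.016, 0, -0.03, 0, 0.6]])

```text
time: 6.25
eef_pos: [0.5094, 0.0713, 0.1546]
tcp_rot: [-0.125, 0.992, -0.0, -0.0]
contact_force: [0.5, -0.6, -0.4]
opening: 0.799
finger_force: 0.0
```

```bash
python3 - <<'E'
from h import *
s=ctrl.get_state(); print(s["eef_pos"],s["tcp_rot"]); np.savez("w2.npz",p=s["eef_pos"],q=s["tcp_rot"]); shot("wrist","w2.png")
E
```

```text
[0.50939768 0.07125351 0.15456873] [-1.24670486e-01  9.92198194e-01 -7.33056157e-05 -9.12668711e-05]
```

View pics/w2.png

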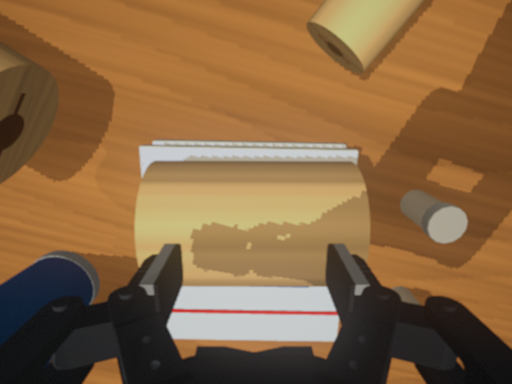

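The roller's back edge is at v≈161 and its front edge at v≈285, with the red line at v≈311. It is looking square.

```bash
cat > go.py <<'E'
import sys; from meas2 import *
def run(n,*a):
    d=np.load(f"{n}.npz"); C=cam("wrist",dict(eef_pos=d["p"],tcp_rot=d["q"])); im=cv2.imread(f"pics/{n}.png")[:,:,::-1].copy()
    print("tcp rack",rk(d["p"])); meas(im,C,*a)
E
python3 -c "
from go import *
run('w2',(190,322),(152,172),(276,296),(305,318))"
```

```text
tcp rack (np.float64(-0.0536), np.float64(0.0051))
t [160.39 160.87] b [285.34 285.38] axis [-0.241  0.97  -0.008] head 103.97 c [0.517  0.0747 0.084 ] rack (np.float64(-0.0454), np.float64(0.0067))
t head 104.05 (np.float64(-0.0912), np.float64(0.0051))
b head 104.26 (np.float64(0.0135), np.float64(0.0072))
red head 103.16 (np.float64(0.0567), np.float64(0.0082)) [310.57808222 312.74381616]
```

send_rows(steps=[[0, 0, 0.015, 0, 0.6], [0, 0, 0.022, 0, 0.6], [0, 0, 0.0245, 0, 0.6], [0.001, 0, 0.026, 0, 0.6], [0.002, 0, 0.0275, 0, 0.6], [0.003, 0, 0.029, 0, 0.6], [0.004, 0, 0.0302, 0, 0.6], [0.004, 0, 0.0302, 0, 0.6]])

```text
time: 7.1
eef_pos: [0.5109, 0.0718, 0.1294]
tcp_rot: [-0.124, 0.992, 0.001, 0.005]
contact_force: [-2.3, 5.1, 19.4]
opening: 0.799
finger_force: 9.9
```

send_rows(steps=[[-0.003, 0, 0, 0.2, 0.6], [-0.006, 0, 0, 0.4, 0.6], [-0.009, 0, 0, 0.6, 0.6], [-0.012, 0, 0, 0.8, 0.6], [-0.015, 0, 0, 1, 0.6], [-0.018, 0, 0, 1.2, 0.6]])

```text
time: 7.7
eef_pos: [0.5276, 0.0757, 0.1295]
tcp_rot: [-0.115, 0.993, 0.0, 0.004]
contact_force: [-4.3, 2.3, 23.1]
opening: 0.802
finger_force: 11.3
```

send_rows(steps=[[-0.0005, 0, -0.001, 0, 0.6], [-0.003, 0, -0.0018, 0, 0.6], [-0.006, 0, -0.0018, 0, 0.6], [-0.008, 0, -0.0018, 0, 0.6]])

```text
time: 8.1
eef_pos: [0.534, 0.0772, 0.1296]
tcp_rot: [-0.115, 0.993, 0.0, 0.002]
contact_force: [-2.9, 1.9, 16.5]
opening: 0.8
finger_force: 8.4
```

send_rows(steps=[[-0.003, 0, 0, 0, 0.6], [-0.006, 0, 0, 0, 0.6], [-0.009, 0, 0, 0, 0.6], [-0.011, 0, 0, 0, 0.6], [-0.011, 0, 0, 0, 0.6]])

```text
time: 8.6
eef_pos: [0.5452, 0.0798, 0.1293]
tcp_rot: [-0.115, 0.993, 0.0, 0.003]
contact_force: [-1.1, 2.0, 15.0]
opening: 0.8
finger_force: 7.0
```

send_rows(steps=[[-0.0015, 0, -0.0017, 0, 0.6], [-0.0035, 0, -0.0045, 0, 0.6], [-0.0035, 0, -0.01, 0, 0.6], [0.007, 0, -0.012, 0, 0.6], [0.017, 0, -0.012, 0, 0.6], [0.017, 0, -0.01, 0, 0.6], [0.017, 0, -0.006, 0, 0.6], [0.018, 0, -0.0035, 0, 0.6], [0.019, 0, -0.002, 0, 0.6], [0.02, 0, -0.0005, 0, 0.6], [0.0205, 0, 0.0003, 0, 0.6], [0.0205, 0, 0.0003, 0, 0.6]])

```text
time: 9.8
eef_pos: [0.5254, 0.0752, 0.1296]
tcp_rot: [-0.114, 0.993, 0.0, 0.004]
contact_force: [-0.1, 2.0, 12.8]
opening: 0.801
finger_force: 6.1
```

send_rows(steps=[[-0.003, 0, 0.001, 0, 0.6], [-0.006, 0, 0.001, 0, 0.6], [-0.009, 0, 0.001, 0, 0.6], [-0.012, 0, 0.001, 0, 0.6], [-0.015, 0, 0.001, 0, 0.6]])

```text
time: 10.3
eef_pos: [0.5408, 0.0788, 0.1295]
tcp_rot: [-0.114, 0.993, 0.0, 0.005]
contact_force: [-0.0, 2.5, 13.5]
opening: 0.795
finger_force: 7.1
```

send_rows(steps=[[-0.002, 0, 0.001, 0, 0.6], [-0.005, 0, 0.001, 0, 0.6], [-0.008, 0, 0.001, 0, 0.6], [-0.011, 0, 0.001, 0, 0.6], [-0.014, 0, 0.001, 0, 0.6]])

```text
time: 10.8
eef_pos: [0.5546, 0.0819, 0.1289]
tcp_rot: [-0.114, 0.993, 0.0, 0.005]
contact_force: [0.2, 2.7, 14.6]
opening: 0.802
finger_force: 7.1
```

send_rows(steps=[[-0.003, 0, 0, 0, 0.6], [-0.006, 0, 0, 0, 0.6], [-0.009, 0, 0, 0, 0.6], [-0.011, 0, 0, 0, 0.6], [-0.011, 0, 0, 0, 0.6]])

```text
time: 11.3
eef_pos: [0.5651, 0.0844, 0.1278]
tcp_rot: [-0.114, 0.993, 0.0, 0.005]
contact_force: [1.8, 3.6, 11.6]
opening: 0.801
finger_force: 5.5
```

send_rows(steps=[[-0.0015, 0, -0.0017, 0, 0.6], [-0.0035, 0, -0.0045, 0, 0.6], [-0.0035, 0, -0.01, 0, 0.6], [0.007, 0, -0.02, 0, 0.6], [0.017, 0, -0.03, 0, 0.6], [0.017, 0, -0.03, 0, 0.6], [0.017, 0, -0.03, 0, 0.6]])

```text
time: 12.0
eef_pos: [0.5445, 0.0797, 0.1533]
tcp_rot: [-0.114, 0.993, -0.0, -0.0]
contact_force: [-0.2, -0.1, -0.0]
opening: 0.801
finger_force: 0.0
```

```bash
python3 - <<'E'
from h import *
s=ctrl.get_state(); print(s["eef_pos"],s["tcp_rot"]); np.savez("w3.npz",p=s["eef_pos"],q=s["tcp_rot"]); shot("wrist","w3.png"); shot("scene","s3.png")
E
```

```text
[0.54448441 0.07966026 0.15331841] [-1.14251874e-01  9.93451811e-01 -4.66030790e-06 -8.89150628e-05]
```

View pics/w3.png

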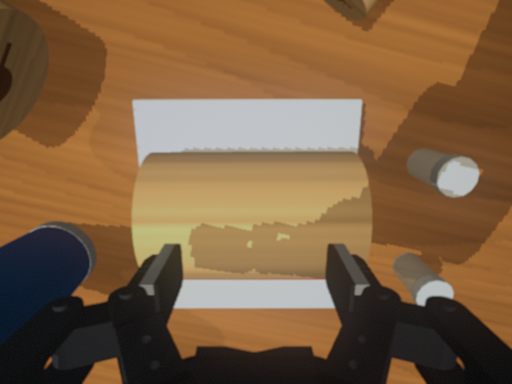

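The roller's back edge is at v≈151 and its front edge at v≈278. It now hides the red line, and the rack's near edge is at v≈100.

```bash
python3 -c "
from go import *
run('w3',(190,322),(140,165),(268,290),None)
s=cv2.imread('pics/s3.png')
cv2.imwrite('pics/s3c.png',cv2.resize(s[190:320,180:350],None,fx=4,fy=4,interpolation=cv2.INTER_CUBIC))"
```

```text
tcp rack (np.float64(-0.0175), np.float64(0.0052))
t [151.45 150.76] b [278.75 279.01] axis [-0.234  0.972  0.016] head 103.51 c [0.5453 0.0814 0.0863] rack (np.float64(-0.0163), np.float64(0.0067))
t head 103.37 (np.float64(-0.061), np.float64(0.0061))
b head 102.95 (np.float64(0.0431), np.float64(0.006))
```

View pics/s3c.png

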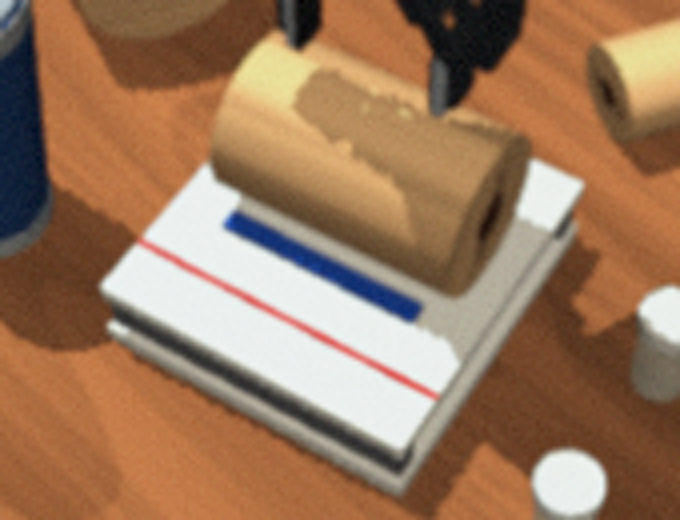

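send_rows(steps=[[0.005, 0, 0.015, 0, 0.6], [0.0075, 0, 0.02, 0, 0.6], [0.008, 0, 0.023, 0, 0.6], [0.009, 0, 0.0245, 0, 0.6], [0.01, 0, 0.026, 0, 0.6], [0.011, 0, 0.0275, 0, 0.6], [0.012, 0, 0.029, 0, 0.6], [0.012, 0, 0.029, 0, 0.6]])

```text
time: 12.9
eef_pos: [0.5367, 0.078, 0.1298]
tcp_rot: [-0.114, 0.993, 0.001, 0.005]
contact_force: [-2.1, 3.8, 16.5]
opening: 0.798
finger_force: 8.4
```

send_rows(steps=[[-0.003, 0, 0, 0, 0.6], [-0.006, 0, 0, 0, 0.6], [-0.009, 0, 0, 0, 0.6], [-0.012, 0, 0, 0, 0.6], [-0.015, 0, 0, 0, 0.6], [-0.018, 0, 0, 0, 0.6]])

```text
time: 13.5
eef_pos: [0.5545, 0.0823, 0.13]
tcp_rot: [-0.114, 0.993, 0.001, 0.005]
contact_force: [-0.4, 4.0, 15.9]
opening: 0.8
finger_force: 8.3
```

send_rows(steps=[[-0.003, 0, 0, 0, 0.6], [-0.006, 0, 0, 0, 0.6], [-0.009, 0, 0, 0, 0.6], [-0.012, 0, 0, 0, 0.6], [-0.015, 0, 0, 0, 0.6], [-0.015, 0, 0, 0, 0.6]])

```text
time: 14.1
eef_pos: [0.568, 0.0855, 0.1295]
tcp_rot: [-0.114, 0.993, 0.001, 0.003]
contact_force: [-2.8, 2.9, 16.8]
opening: 0.796
finger_force: 8.6
```

send_rows(steps=[[-0.0015, 0, -0.0017, 0, 0.6], [-0.0038, 0, -0.005, 0, 0.6], [-0.0035, 0, -0.01, 0, 0.6], [0.006, 0, -0.02, 0, 0.6], [0.013, 0, -0.029, 0, 0.6], [0.013, 0, -0.029, 0, 0.6], [0.013, 0, -0.029, 0, 0.6]])

```text
time: 14.8
eef_pos: [0.5523, 0.0815, 0.1536]
tcp_rot: [-0.114, 0.993, -0.0, 0.0]
contact_force: [-0.1, 0.3, -0.3]
opening: 0.798
finger_force: 0.0
```

```bash
cat >> go.py <<'E'
def look(n,*a):
    s=ctrl.get_state(); np.savez(n+".npz",p=s["eef_pos"],q=s["tcp_rot"]); print(s["eef_pos"]); shot("wrist",n+".png"); run(n,*a)
E
python3 -c "
from go import *
look('w4',(190,322),(140,172),(265,300),None)"
```

```text
[0.55233055 0.0814914  0.15364284]
tcp rack (np.float64(-0.0095), np.float64(0.0052))
t [162.83 162.4 ] b [288.33 287.86] axis [-0.229  0.973 -0.002] head 103.24 c [0.561  0.0851 0.0846] rack (np.float64(-0.0002), np.float64(0.0067))
t head 103.26 (np.float64(-0.046), np.float64(0.0061))
b head 103.33 (np.float64(0.0596), np.float64(0.006))
```

send_rows(steps=[[0, 0, 0.015, 0, 0.6], [0, 0, 0.02, 0, 0.6], [0, 0, 0.0232, 0, 0.6], [0.001, 0, 0.0245, 0, 0.6], [0.002, 0, 0.026, 0, 0.6], [0.003, 0, 0.0275, 0, 0.6], [0.004, 0, 0.0292, 0, 0.6], [0.004, 0, 0.0292, 0, 0.6]])

```text
time: 15.65
eef_pos: [0.552, 0.0817, 0.1293]
tcp_rot: [-0.114, 0.993, 0.001, 0.004]
contact_force: [-1.8, 3.8, 15.4]
opening: 0.798
finger_force: 8.0
```

send_rows(steps=[[-0.003, 0, 0, 0, 0.6], [-0.006, 0, 0, 0, 0.6], [-0.009, 0, 0, 0, 0.6], [-0.012, 0, 0, 0, 0.6], [-0.015, 0, 0, 0, 0.6], [-0.018, 0, 0, 0, 0.6]])

```text
time: 16.25
eef_pos: [0.5695, 0.0858, 0.1296]
tcp_rot: [-0.114, 0.993, 0.001, 0.004]
contact_force: [-3.5, 3.2, 16.2]
opening: 0.798
finger_force: 8.4
```

send_rows(steps=[[-0.003, 0, 0.0003, 0, 0.6], [-0.006, 0, 0.0003, 0, 0.6], [-0.009, 0, 0.0003, 0, 0.6], [-0.012, 0, 0.0003, 0, 0.6], [-0.015, 0, 0.0003, 0, 0.6], [-0.018, 0, 0.0003, 0, 0.6], [-0.018, 0, 0.0003, 0, 0.6]])

```text
time: 16.95
eef_pos: [0.5881, 0.0901, 0.1298]
tcp_rot: [-0.114, 0.993, 0.001, 0.006]
contact_force: [-0.4, 3.1, 15.8]
opening: 0.802
finger_force: 8.0
```

send_rows(steps=[[-0.0015, 0, -0.0017, 0, 0.6], [-0.0038, 0, -0.005, 0, 0.6], [-0.0035, 0, -0.01, 0, 0.6], [0.006, 0, -0.02, 0, 0.6], [0.015, 0, -0.029, 0, 0.6], [0.015, 0, -0.029, 0, 0.6], [0.015, 0, -0.029, 0, 0.6]])

```text
time: 17.65
eef_pos: [0.5688, 0.0853, 0.1531]
tcp_rot: [-0.114, 0.993, -0.0, 0.0]
contact_force: [0.0, 0.8, 0.0]
opening: 0.797
finger_force: 0.0
```

```bash
python3 -c "
from go import *
look('w5',(190,322),(140,178),(265,305),None)"
```

```text
[0.5687698  0.08532481 0.15307427]
tcp rack (np.float64(0.0074), np.float64(0.0052))
t [163.58 163.38] b [291.86 291.75] axis [-0.228  0.974  0.001] head 103.17 c [0.5771 0.0888 0.0887] rack (np.float64(0.0164), np.float64(0.0067))
t head 103.16 (np.float64(-0.0287), np.float64(0.0061))
b head 103.14 (np.float64(0.0795), np.float64(0.006))
```

send_rows(steps=[[0, 0, 0.015, 0, 0.6], [0, 0, 0.02, 0, 0.6], [0, 0, 0.0228, 0, 0.6], [0.001, 0, 0.0245, 0, 0.6], [0.002, 0, 0.026, 0, 0.6], [0.003, 0, 0.0275, 0, 0.6], [0.004, 0, 0.029, 0, 0.6], [0.004, 0, 0.029, 0, 0.6]])

```text
time: 18.5
eef_pos: [0.5692, 0.0856, 0.1296]
tcp_rot: [-0.114, 0.993, 0.001, 0.005]
contact_force: [-1.3, 3.6, 17.8]
opening: 0.8
finger_force: 8.6
```

send_rows(steps=[[-0.003, 0, 0, 0, 0.6], [-0.006, 0, 0, 0, 0.6], [-0.009, 0, 0, 0, 0.6], [-0.012, 0, 0, 0, 0.6], [-0.015, 0, 0, 0, 0.6], [-0.018, 0, 0, 0, 0.6]])

```text
time: 19.1
eef_pos: [0.5871, 0.0898, 0.13]
tcp_rot: [-0.114, 0.993, 0.001, 0.006]
contact_force: [-1.2, 2.9, 17.5]
opening: 0.799
finger_force: 8.7
```

send_rows(steps=[[-0.003, 0, 0.0003, 0, 0.6], [-0.006, 0, 0.0003, 0, 0.6], [-0.009, 0, 0.0003, 0, 0.6], [-0.012, 0, 0.0003, 0, 0.6], [-0.015, 0, 0.0003, 0, 0.6], [-0.019, 0, 0.0003, 0, 0.6], [-0.019, 0, 0.0003, 0, 0.6]])

```text
time: 19.8
eef_pos: [0.6056, 0.0942, 0.1295]
tcp_rot: [-0.114, 0.993, 0.001, 0.006]
contact_force: [-0.2, 3.6, 15.8]
opening: 0.801
finger_force: 8.2
```

send_rows(steps=[[-0.0015, 0, -0.0017, 0, 0.6], [-0.0038, 0, -0.005, 0, 0.6], [-0.0035, 0, -0.01, 0, 0.6], [0.006, 0, -0.02, 0, 0.6], [0.015, 0, -0.029, 0, 0.6], [0.015, 0, -0.029, 0, 0.6], [0.015, 0, -0.029, 0, 0.6]])

```text
time: 20.5
eef_pos: [0.5863, 0.0894, 0.1527]
tcp_rot: [-0.114, 0.993, -0.0, 0.0]
contact_force: [-0.5, 0.1, 0.2]
opening: 0.797
finger_force: 0.0
```

```bash
python3 -c "
from go import *
look('w6',(190,322),(140,178),(265,305),None)
C=cam('wrist'); print([proj(C,[*(M+ex*(x-.058)),.045]) for x in(-.012,.024,.090)])"
```

```text
[0.58627496 0.08942822 0.15273021]
tcp rack (np.float64(0.0254), np.float64(0.0052))
t [153.3  152.79] b [293.72 293.45] axis [-0.23   0.973  0.002] head 103.31 c [0.5854 0.0907 0.1043] rack (np.float64(0.0249), np.float64(0.0066))
t head 103.29 (np.float64(-0.017), np.float64(0.0061))
b head 103.22 (np.float64(0.0988), np.float64(0.006))
[(np.float64(246.80783302280562), np.float64(147.88481564326634)), (np.float64(247.2085696017452), np.float64(193.3954722746187)), (np.float64(247.8706858371107), np.float64(267.71683289066766))]
```

```bash
python3 -c "
from go import *
run('w6',(190,322),(158,178),(265,305),None)
a=cv2.imread('pics/w6.png'); cv2.imwrite('pics/w6c.png',cv2.resize(a[90:310,120:390],None,fx=2.7,fy=2.7))"
```

```text
tcp rack (np.float64(0.0254), np.float64(0.0052))
t [167.59 167.19] b [293.72 293.45] axis [-0.229  0.973  0.001] head 103.26 c [0.5978 0.0937 0.0855] rack (np.float64(0.0376), np.float64(0.0067))
t head 103.25 (np.float64(-0.0084), np.float64(0.0061))
b head 103.22 (np.float64(0.0988), np.float64(0.006))
```

View pics/w6c.png

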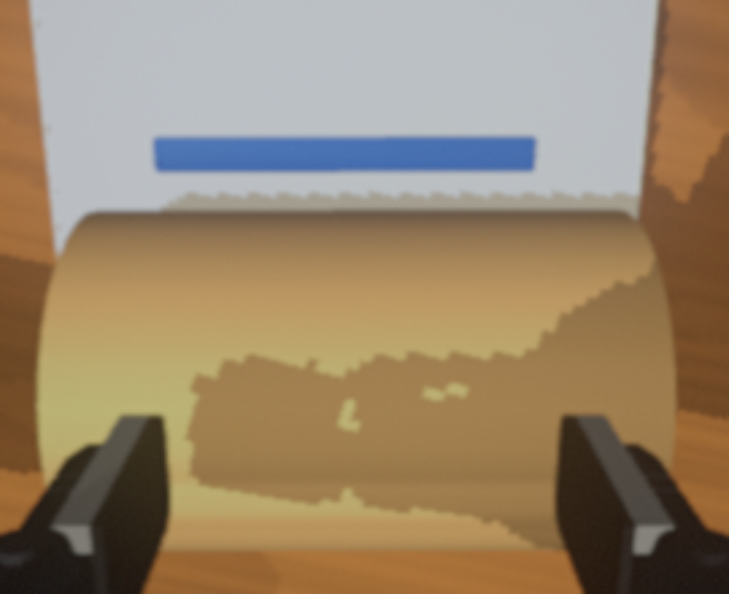

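```bash
cat >> go.py <<'E'
def rx(n,cols,tr,br,red=None):
    d=np.load(f"{n}.npz"); C=cam("wrist",dict(eef_pos=d["p"],tcp_rot=d["q"])); im=cv2.imread(f"pics/{n}.png")[:,:,::-1].copy()
    us=np.arange(*cols,2); o=ray(C,0,0)[0]; sat=cv2.cvtColor(im,cv2.COLOR_RGB2HSV)[:,:,1]; out=[]
    e3=np.array([*ex,0]); p0=np.array([*(M-.058*ex+.005*ey),.087])
    for v,sg in((edge(im[:,:,1],us,*tr),1),(edge(sat,us,*br),-1)):
        nn=plane(C,us,v); nn*=sg*np.sign(nn@e3); out.append((.042-nn@(p0-o))/(nn@e3))
    print(n,"roller x",np.round(out,4),np.mean(out).round(4))
E
python3 -c "
from go import *
rx('w1',(195,312),(127,143),(208,228));rx('w2',(190,322),(152,172),(276,296));rx('w3',(190,322),(140,165),(268,290))
for k,r in(('w4',(140,172)),('w5',(140,178)),('w6',(158,178))): rx(k,(190,322),r,(265,305))"
```

```text
w1 roller x [-0.0629 -0.0662] -0.0646
w2 roller x [-0.046  -0.0473] -0.0466
w3 roller x [-0.0164 -0.0167] -0.0166
w4 roller x [-0.0006  0.0074] 0.0034
w5 roller x [0.0167 0.0175] 0.0171
w6 roller x [0.0373 0.0366] 0.0369
```

send_rows(steps=[[-0.0015, 0, 0.015, 0, 0.6], [-0.0015, 0, 0.02, 0, 0.6], [-0.0015, 0, 0.0225, 0, 0.6], [-0.0005, 0, 0.0242, 0, 0.6], [0.0005, 0, 0.0257, 0, 0.6], [0.0015, 0, 0.0272, 0, 0.6], [0.0025, 0, 0.0284, 0, 0.6], [0.0025, 0, 0.0284, 0, 0.6]])

```text
time: 21.35
eef_pos: [0.5876, 0.0899, 0.1293]
tcp_rot: [-0.114, 0.993, 0.0, 0.005]
contact_force: [-1.2, 2.7, 15.2]
opening: 0.8
finger_force: 7.4
```

send_rows(steps=[[-0.003, 0, 0, 0, 0.6], [-0.006, 0, 0, 0, 0.6], [-0.009, 0, 0, 0, 0.6], [-0.012, 0, 0, 0, 0.6], [-0.015, 0, 0, 0, 0.6], [-0.018, 0, 0, 0, 0.6], [-0.02, 0, 0, 0, 0.6], [-0.02, 0, 0, 0, 0.6]])

```text
time: 22.15
eef_pos: [0.6075, 0.0947, 0.1296]
tcp_rot: [-0.114, 0.993, 0.001, 0.005]
contact_force: [-1.3, 3.0, 15.2]
opening: 0.803
finger_force: 7.5
```

send_rows(steps=[[-0.0015, 0, -0.0017, 0, 0.6], [-0.0038, 0, -0.005, 0, 0.6], [-0.004, 0, -0.01, 0, 0.6], [-0.001, 0, -0.02, 0, 0.6], [0.002, 0, -0.029, 0, 0.6], [0.002, 0, -0.029, 0, 0.6], [0.002, 0, -0.029, 0, 0.6]])

```text
time: 22.85
eef_pos: [0.6016, 0.093, 0.1539]
tcp_rot: [-0.114, 0.993, -0.0, 0.0]
contact_force: [0.0, -0.6, -0.8]
opening: 0.8
finger_force: 0.0
```

```bash
python3 -c "
from go import *
s=ctrl.get_state();np.savez('w7.npz',p=s['eef_pos'],q=s['tcp_rot']);shot('wrist','w7.png');shot('scene','s7.png')
print(rk(s['eef_pos']))
C=cam('wrist',s)
import numpy as np
us=np.arange(190,322,2)
for x in (.04,.047,.055):
  for z,dx in((.105,-.038),(.075,.04)): print(x,proj(C,[*(M+ex*(x+dx-.058)),z])[1])
rx('w7',(190,322),(140,178),(265,305)); run('w7',(190,322),(140,178),(265,305),None)"
```

```text
(np.float64(0.0411), np.float64(0.0051))
0.04 159.74550866638012
0.04 256.29077043150477
0.047 171.54947118463758
0.047 264.71032636858877
0.055 184.73181140308105
0.055 274.15374590243135
w7 roller x [0.048  0.0473] 0.0477
tcp rack (np.float64(0.0411), np.float64(0.0051))
t [159.73 159.45] b [285.85 285.66] axis [-0.228  0.974  0.   ] head 103.2 c [0.6082 0.096  0.0856] rack (np.float64(0.0483), np.float64(0.0066))
t head 103.19 (np.float64(0.0028), np.float64(0.006))
b head 103.19 (np.float64(0.1083), np.float64(0.0059))
```

send_rows(steps=[[-0.0015, 0, 0.015, 0, 0.6], [-0.0015, 0, 0.02, 0, 0.6], [-0.0015, 0, 0.0235, 0, 0.6], [-0.0005, 0, 0.0252, 0, 0.6], [0.0005, 0, 0.0267, 0, 0.6], [0.0015, 0, 0.0282, 0, 0.6], [0.0025, 0, 0.0294, 0, 0.6], [0.0025, 0, 0.0294, 0, 0.6]])

```text
time: 23.75
eef_pos: [0.6031, 0.0936, 0.1295]
tcp_rot: [-0.114, 0.993, 0.001, 0.005]
contact_force: [-1.2, 2.1, 16.4]
opening: 0.804
finger_force: 7.7
```

send_rows(steps=[[-0.003, 0, 0, 0, 0.6], [-0.006, 0, 0, 0, 0.6], [-0.009, 0, 0, 0, 0.6], [-0.012, 0, 0, 0, 0.6], [-0.015, 0, 0, 0, 0.6], [-0.018, 0, 0, 0, 0.6], [-0.0195, 0, 0, 0, 0.6], [-0.0195, 0, 0, 0, 0.6]])

```text
time: 24.55
eef_pos: [0.6221, 0.0981, 0.1296]
tcp_rot: [-0.114, 0.993, 0.001, 0.005]
contact_force: [-0.9, 3.1, 15.1]
opening: 0.799
finger_force: 7.8
```

send_rows(steps=[[0, 0, 0, 0, 0.6], [0, 0, 0, 0, 0.6], [0, 0, 0, 0, 0.6], [0, 0, 0, 0, 0.6], [0, 0, 0, 0, 0.6], [0, 0, 0, 0, 0.6], [0, 0, 0, 0, 0.6], [0, 0, 0, 0, 0.6], [0, 0, 0, 0, 0.6], [0, 0, 0, 0, 0.6], [0, 0, 0, 0, 0.6]])

```text
time: 25.65
eef_pos: [0.622, 0.098, 0.1296]
tcp_rot: [-0.114, 0.993, 0.001, 0.005]
contact_force: [-0.3, 2.5, 14.5]
opening: 0.803
finger_force: 7.7
```

send_rows(steps=[[-0.001, 0, -0.0012, 0, 0.6], [-0.002, 0, -0.0025, 0, 0.6], [-0.003, 0, -0.0038, 0, 0.6], [-0.0038, 0, -0.005, 0, 0.6], [-0.004, 0, -0.01, 0, 0.6], [-0.001, 0, -0.02, 0, 0.6], [0.004, 0, -0.029, 0, 0.6], [0.004, 0, -0.029, 0, 0.6], [0.004, 0, -0.029, 0, 0.6]])

```text
time: 26.55
eef_pos: [0.6142, 0.0959, 0.1535]
tcp_rot: [-0.114, 0.993, -0.0, 0.0]
contact_force: [0.3, -0.2, -0.7]
opening: 0.798
finger_force: 0.0
```

```bash
python3 -c "
from go import *
s=ctrl.get_state();np.savez('w8.npz',p=s['eef_pos'],q=s['tcp_rot']);shot('wrist','w8.png');a=shot('scene','s8.png')
print(rk(s['eef_pos']),s['eef_pos'])
rx('w8',(190,322),(140,178),(265,305)); run('w8',(190,322),(140,178),(265,305),None)
w=cv2.resize(cv2.imread('pics/w8.png'),None,fx=1,fy=1); c=cv2.resize(a[180:320,180:350,::-1],(466,384),interpolation=cv2.INTER_CUBIC)
cv2.imwrite('pics/f8.png',np.hstack([w[:,90:420],c]))"
```

```text
(np.float64(0.0541), np.float64(0.0051)) [0.614196   0.0958562  0.15352089]
w8 roller x [0.0545 0.0575] 0.056
tcp rack (np.float64(0.0541), np.float64(0.0051))
t [150.01 149.92] b [282.42 282.27] axis [-0.227  0.974 -0.002] head 103.1 c [0.6133 0.0972 0.0934] rack (np.float64(0.0535), np.float64(0.0066))
t head 103.11 (np.float64(0.01), np.float64(0.0059))
b head 103.16 (np.float64(0.118), np.float64(0.0059))
```

View pics/f8.png

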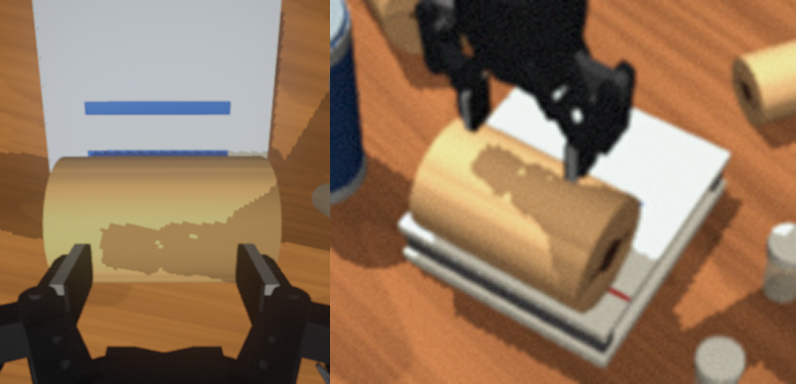

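Both views show the roller square on the line. Strip 2's back edge is visible at v≈150 and contaminates the roller's upper edge, so I'll re-fit below it.

```bash
python3 -c "
from go import *
rx('w8',(190,322),(154,170),(265,305)); run('w8',(190,322),(154,170),(265,305),None)
# scene check: roller +y end hole vs red
C=cam('scene'); 
for x in(.054,.058,.062): print(x,proj(C,[*(M+ex*(x-.058)+ey*.071),.087]))
"
```

```text
w8 roller x [0.0595 0.0575] 0.0585
tcp rack (np.float64(0.0541), np.float64(0.0051))
t [155.92 159.29] b [282.42 282.27] axis [-0.189  0.98  -0.061] head 100.94 c [0.6201 0.0985 0.0825] rack (np.float64(0.0604), np.float64(0.0064))
t head 101.57 (np.float64(0.0145), np.float64(0.006))
b head 103.16 (np.float64(0.118), np.float64(0.0059))
0.054 (np.float64(284.1307557474512), np.float64(271.2352339791122))
0.058 (np.float64(282.9874977657462), np.float64(272.8368037123648))
0.062 (np.float64(281.8379234676428), np.float64(274.44676318126153))
```

send_rows(steps=[[0, 0, -0.02, 0, 0.6], [0, 0, -0.05, 0, 0.6], [0, 0, -0.08, 0, 0.6], [0, 0, -0.08, 0, 0.6], [0, 0, -0.08, 0, 0.6]])

```text
time: 27.15
eef_pos: [0.6145, 0.096, 0.2334]
tcp_rot: [-0.114, 0.993, -0.0, 0.001]
contact_force: [-0.1, -0.0, -0.4]
opening: 0.801
finger_force: 0.0
```

```bash
python3 -c "
from plant import ctrl
print(ctrl.sign_off())"
```

```text
the job is handed in; nothing more can be done
None
```

I've handed the job in at about 27 s: the roller lies still, square on the red line to within 1–2 mm, after a one-second hold at 15 N. Both strips look fully home, judging by the roller's height as it passed over them. The press read about 12–19 N at the end of each move, with one 23 N peak.

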